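# Unlatch the specimen carrier

## Robot

A 6-joint arm with a two-finger parallel gripper is mounted at the origin on the work surface. World frame = base frame: x ahead of the robot, y to its left, z up, the work surface at z = 0. Lengths are in mm, angles in rad, forces in N, time in s.
With the tool pointing down it reaches from about 350 to 875 mm from the base axis. Payload 4.2 kg.
Tool frame: the origin (TCP) lies between the finger pads; the fingertips stand 17 mm ahead of it and the grasp point (between the pads) lies 2 mm behind it; z points along the fingers, y is the line along which they close (so a half turn about z gives the same grasp; the last joint's range is limited). The gripper opens to 85 mm and grips with 20 to 120 N. Pads are 22 mm wide; open, the fingers measure 114 mm over their backs; the gripper's body (76 mm by 85 mm) begins 54 mm behind the grasp point. The pads swing forward as they close: fully open they stand 13 mm farther back than shut.
Start: joints at [1.592, 0.385, 0.008, 0, -1.194, -0.259], TCP at [147.197, 607.398, 248.312] pointing down, gripper open.
Joint ranges: [-3.14, 3.14], [-1.21, 2.06], [-1.07, 1.41], [-3.16, 2.05], [-2.99, -0.16], [-3.1, 3.1]. Speed limits (rad/s): [2.79, 2.79, 3.14, 3.14, 3.14, 3.14].

## Interface

Orientations are given as a unit quaternion [x, y, z, w].
In Python, from bench import arm, imaging, workorder gives the robot as it stands (arm), with the cameras (imaging) and the job (workorder).
- The arm moves only by the tool pendant, called by a JSON object that holds its "name" and its "arguments". Schema: {"type":"object","properties":{"moves":{"type":"array","items":{"type":"array","items":{"type":"array","items":{"type":"number"},"minItems":6,"maxItems":6},"minItems":1,"maxItems":10},"minItems":1,"maxItems":1},"jaw":{"type":"number"},"only":{"type":"string"},"quiet":{"type":"boolean"},"lines":{"type":"string"}},"required":["moves"],"additionalProperties":false}. moves is a list that holds a single list of rows (three levels of brackets), with 1 to 10 rows, each of 6 numbers: dx, dy, dz in normalised numbers (1 is 750 mm), then a rotation vector rx, ry, rz in parts of the range, where 1.0 means pi rad; each row is the pose to reach, as a shift and turn from the pose commanded when the call began, along the tool's axes at that moment; what a row does not reach only later rows make up. A row lasts 1/10 s, in which the tool goes at most 50 mm and 0.15 rad, less where a joint would pass 70% of its speed; a pose out of reach is approached as far as the arm can. jaw is the finger opening in mm, set as the call begins (left out keeps the last). The fingers move at their own pace and stop on an object; the grip force is fixed at half the most. Time passes only in rows, so rows that do not move let the fingers close. The tool returns the time, the measured TCP pose, the force, the opening and the grip force at its end. only (a regular expression) keeps the lines of the reply that match it, lines (a string "A,B") keeps lines A to B, and quiet returns only ok. Input that does not fit is refused with a message, and nothing moves.
- arm.read_state(): the state, without advancing time (a new reading comes with each control period).
- imaging.get_image(name): name is "scene" or "top" or "wrist"; returns the picture (384x512x3 uint8, blue, green, red); there is no depth.
- imaging.get_calibration(name): a dict with "K" (3x3 intrinsics, pixels), "rvec" (rotation vector, rad) and "tvec" (3), from world to camera coordinates, as OpenCV has them. Camera axes: x right, y down, z forward; pixel columns grow to the right and rows downward; lengths in mm; the calibration is good to about 2 mm. A picture is of the moment at which its call begins: read the wrist's pose just before it. get_calibration takes no time and is no camera call; for the wrist camera it gives the pose at the moment of the call.
- workorder.job_done(): hands the job in; it is judged then, once.
The state is a dict: "clock": time; "joints": joint angles; "joint_vel": joint speeds; "joint_efforts": joint torques, N m; "position": TCP position; "ee_rot": TCP orientation; "contact_force": force on the tool from outside, world axes, zero at the start; "wrist_torque": the same for the moment, N m; "gripper_width": finger opening in mm; "grasp_force": force on a finger pad.
Only numpy, scipy, OpenCV 4.12 (cv2) and the standard library are available. Lean on these libraries where they do the work, as an engineer would, in place of code of your own. Each camera call takes 0.05 s, during which the arm holds its last target. There are 200 camera calls.

## Task

Two specimen carriers have come in to the blood laboratory's bench, both latched shut. On the larger one, lift the steel latch lever off the lid and swing it up and over, well past upright to its stop, so that its hook drops and hangs free of the keeper bar; then let go and leave it so. Leave the smaller carrier latched.

Things in the scene. Friction and masses are not known exactly. Their poses are not given: they have to be found in the camera images.
- carrier: Larger of two alike carriers, off-white box with grey lid, 160 (x) by 220 (y) by 140 mm high, does not shift. Origin: centre of underside; z up; its +x (latch) side faces away from the robot within 0.3 rad. On the lid, steel latch lever (far half, middle); the black bar across y at x -55, top z 173, is a fixed carry handle. Lever hinge: parallel to y through x 96, z 146 mm.
- lever (a joint): Lever angle, rad: 0 shut (over the lid, towards -x), grows as its end goes up and over to +x (about carrier +y), stop 2.0. End: steel cross bar along y, 12 mm thick, 30 long, at x 96-70cos+12sin, y 0, z 146+70sin+12cos mm (shut: x 26, z 158; 12 mm air under it, sides free); turns in a pinch on its ends. Needs 4 N at first, springs shut below 0.4, hook falls at 1.2; beyond, it stays as left.
- hook_tip (a point): Upturned nose of the J-shaped steel hook, 12 mm wide, that hangs from the lever on the carrier's +x side. Shut: at about x 85, z 89 mm in the carrier frame, behind and below the fixed keeper bar (6 mm round, along y, at x 92, z 91). Free: hanging outside and below the bar, about x 103, z 72.
- small_lever (a joint): Angle of the like latch lever of the smaller carrier (120 by 140 by 100 mm high), which is to be left shut, at 0.

How it is judged:
By the outcome, as a careful person would: the job done as asked, in the order asked, and still so for the second after the job is handed in, with the robot touching nothing.
It also fails if it takes over 32 s, if anything falls off the work surface, if the arm or the gripper's body presses on something with over 40 N, if the wrist force passes 120 N, or if a joint passes its speed limit or range.

## Working session

There is one attempt and no reset: what is moved stays moved. The work goes in short steps, Python scripts to look and compute and a tool call to move; the robot and the scene stay as the last step left them, time stands still between calls to the robot, and variables do not carry over. Pictures are saved under pics/ and viewed, at most 12 in all, crops included, and the job is handed in when it is done.

```bash
ls; mkdir -p pics
```

Run:
```python
from bench import arm, imaging, workorder
import cv2
for n in("scene","top"):
    cv2.imwrite(f"pics/{n}0.png",imaging.get_image(n))
    c=imaging.get_calibration(n);print(n,c)
print(arm.read_state())
```

```text
bench.py
pics
scene {'K': array([[452.82680906,   0.        , 256.65134514],
       [  0.        , 452.82680906, 192.90395891],
       [  0.        ,   0.        ,   1.        ]]), 'rvec': array([ 0.86649732,  2.54363636, -1.06622266]), 'tvec': array([ 390.47940175, -123.88627885, 1135.66722911])}
top {'K': array([[430.36685162,   0.        , 247.88739297],
       [  0.        , 430.36685162, 190.42522636],
       [  0.        ,   0.        ,   1.        ]]), 'rvec': array([ 2.18471845, -2.15347796,  0.11136057]), 'tvec': array([-19.66652047, 531.23219394, 828.49937328])}
{'clock': 0.1, 'joints': array([ 1.59159587e+00,  3.85505444e-01,  6.80863982e-03, -4.61441592e-04,
       -1.19398591e+00, -2.58604476e-01]), 'joint_vel': array([-0.00205303, -0.00270149,  0.00425365,  0.00498994, -0.00082656,
       -0.00054141]), 'joint_efforts': array([-8.45622544e-04, -3.93317878e+01,  1.88928849e+01,  4.19790119e+00,
       -2.55348044e-03,  3.50226919e-06]), 'position': array([147.08765621, 606.96591818, 247.32950186]), 'ee_rot': array([ 9.92928863e-01, -1.18706936e-01, -8.10267387e-05,  9.63867166e-04]), 'contact_force': array([ 0.21514542,  0.79706636, -0.11039083]), 'wrist_torque': array([0.04323734, 0.00707547, 0.04775205]), 'grasp_force': 0.0, 'gripper_width': 85.4347669982989}
```

View pics/scene0.png

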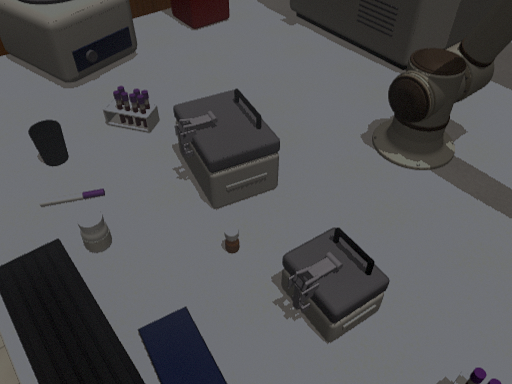

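View pics/top0.png

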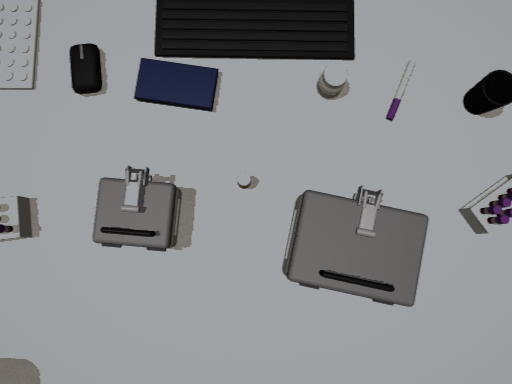

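The scene view shows the larger carrier at about (225,145) with its lever at (200,122), and the smaller one at (335,280). In the top view the larger is at (357,247), its lever end at (368,232) and its handle at (356,281). I'll enlarge both views.

Run:
```python
import cv2
a=cv2.imread("pics/top0.png")[175:315,275:440]; a=cv2.convertScaleAbs(cv2.resize(a,None,fx=4,fy=4,interpolation=2),alpha=1.5)
cv2.imwrite("pics/topc.png",a)
b=cv2.imread("pics/scene0.png")[80:210,160:290]; b=cv2.convertScaleAbs(cv2.resize(b,None,fx=4.5,fy=4.5,interpolation=2),alpha=1.8)
cv2.imwrite("pics/scenec.png",b)
```

```text
(no output)
```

View pics/topc.png

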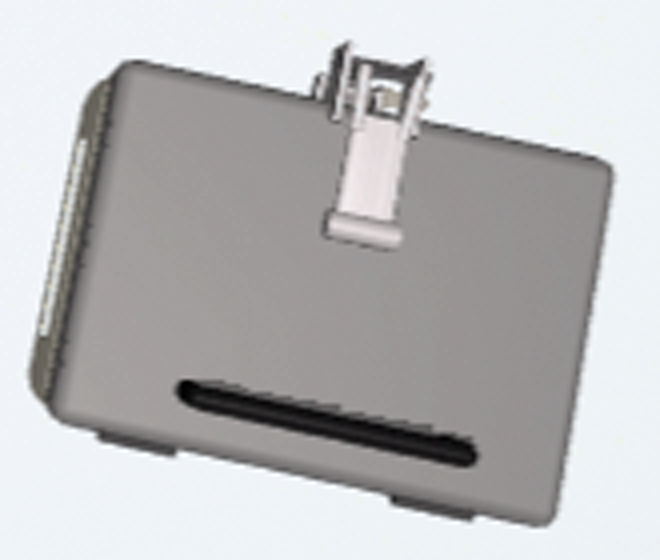

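View pics/scenec.png

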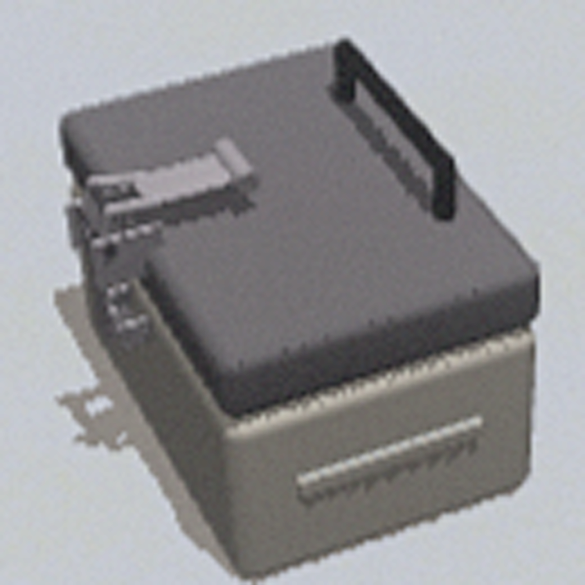

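In the top crop the lever bar's ends are at (326,224) and (402,237), and the handle's at (188,390) and (468,455). In the scene crop the bar is centred at about (238,163), with handle top ends at (343,45) and (452,160). The lever is shut. Next I'll fit the pose.

Create h.py:
```python
from bench import arm, imaging, workorder
import cv2, numpy as np
from scipy.optimize import least_squares
from scipy.spatial.transform import Rotation as R
def proj(n,P):
    c=imaging.get_calibration(n)
    return cv2.projectPoints(np.array(P,float).reshape(-1,1,3),np.array(c["rvec"]),np.array(c["tvec"]),c["K"],None)[0].reshape(-1,2)
def W(p,P):
    P=np.array(P,float); return np.c_[R.from_euler('z',p[2]).apply(P)+[p[0],p[1],0]]
```

Run:
```python
from h import *
T=lambda u,v:[u/4+275,v/4+175]
S=lambda u,v:[u/4.5+160,v/4.5+80]
def pts(h): return {"top":([[26,15,162],[26,-15,162],[-55,h,172],[-55,-h,172],[80,110,138],[80,-110,138],[-80,-110,138],[-80,110,138]],
 [T(327,225),T(402,238),T(183,390),T(473,456),T(104,52),T(617,159),T(556,529),T(48,424)]),
 "scene":([[26,0,160],[-55,h,172],[-55,-h,172]],[S(238,163),S(452,160),S(343,45)])}
w={"top":1,"scene":1}
def f(p): return np.concatenate([((proj(n,W(p,a))-b)*w[n]).ravel() for n,(a,b) in pts(p[3]).items()])
r=least_squares(f,[600,-100,0,55],x_scale=[10,10,.1,10],loss="soft_l1");p=r.x
print(p);print(f(p).reshape(-1,2).round(1))
print("bar",W(p,[26,0,158]),"hinge",W(p,[96,0,146]))
s=arm.read_state();print(R.from_quat(s["ee_rot"]).as_matrix().round(3),s["position"])
```

```text
[ 4.25061879e+02 -2.01436985e+02 -1.90369509e-01  5.91286150e+01]
[[-1.1 -0.7]
 [-2.  -0.3]
 [ 0.7  1.6]
 [ 0.2  0.2]
 [ 2.7  0.7]
 [-0.  -0.1]
 [-0.1  0.5]
 [-1.3 -0.3]
 [-0.5 -0. ]
 [-0.5  0.4]
 [-0.7 -1.8]]
bar [[ 450.59217295]
 [-206.35674989]
 [ 158.        ]] hinge [[ 519.32757976]
 [-219.6022718 ]
 [ 146.        ]]
[[ 0.972 -0.236 -0.   ]
 [-0.236 -0.972 -0.002]
 [ 0.     0.002 -1.   ]] [147.08765621 606.96591818 247.32950186]
```

Careful with the scale: shifts go in shares of 750 mm and turns go in shares of pi rad. That gives: 380 mm is 0.5067, 300 mm is 0.4, -0.048 rad is -0.0153.

{"name": "pendant", "arguments": {"moves": [[[0.0267,0.02,0,0,0,0],[0.08,0.06,0,0,0,0],[0.1333,0.1,0,0,0,0],[0.1867,0.14,0,0,0,0],[0.24,0.18,0,0,0,0],[0.2933,0.22,0,0,0,0],[0.3467,0.26,0,0,0,0],[0.4,0.3,0,0,0,0],[0.4533,0.34,0,0,0,0],[0.5067,0.38,0,0,0,-0.0153]]], "jaw": 60}}

```text
clock: 1.1
position: [450.1, 239.0, 248.2]
ee_rot: [0.996, -0.094, -0.0, 0.0]
contact_force: [0.5, -0.1, 0.4]
gripper_width: 60.3
grasp_force: 0.0
```

{"name": "pendant", "arguments": {"moves": [[[0.0147,0.064,0,0,0,0],[0.028,0.128,0,0,0,0],[0.0413,0.192,0,0,0,0],[0.0547,0.256,0,0,0,0],[0.068,0.32,0,0,0,0],[0.0813,0.384,0,0,0,0],[0.0947,0.448,0,0,0,0],[0.108,0.4933,0,0,0,0],[0.12,0.52,0,0,0,0],[0.12,0.52,0,0,0,0]]]}}

```text
clock: 2.1
position: [464.1, -161.2, 247.7]
ee_rot: [0.995, -0.097, -0.001, 0.0]
contact_force: [-0.0, 1.1, 0.3]
gripper_width: 60.1
grasp_force: 0.0
```

Run:
```python
from h import *
s=arm.read_state();print(R.from_quat(s["ee_rot"]).as_matrix().round(3),s["position"],s["joints"].round(2))
c=imaging.get_calibration("wrist")
print(c, proj("wrist",[450.6,-206.4,164]))
cv2.imwrite("pics/w1.png",imaging.get_image("wrist"))
```

```text
[[ 0.981 -0.193 -0.001]
 [-0.193 -0.981 -0.   ]
 [-0.001  0.    -1.   ]] [ 464.05425549 -161.19609329  247.65161888] [-0.    0.16 -0.31  0.   -1.1   1.38]
{'K': array([[278.82069536,   0.        , 259.18060466],
       [  0.        , 278.82069536, 192.02904491],
       [  0.        ,   0.        ,   1.        ]]), 'rvec': array([-1.85909348,  2.2607123 ,  0.34504497]), 'tvec': array([-68.63768301, 424.32585529, 525.33545655])} [[317.88293893 208.95738293]]
```

View pics/w1.png

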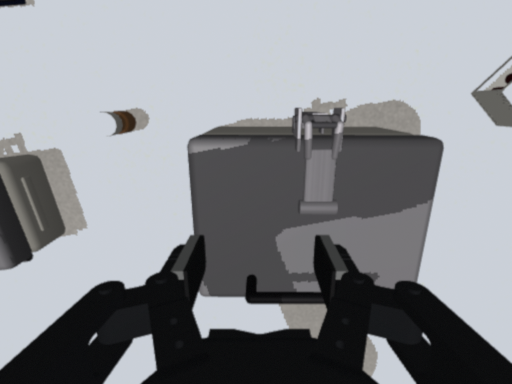

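The wrist view shows the bar from (299,208) to (338,208), against a predicted centre of (318,209), so the fit is good to about 1 mm. Now I'll descend and pinch.

In the tool's units: 84 mm is 0.112, 80 mm is 0.1067.

{"name": "pendant", "arguments": {"moves": [[[-0.0027,0.0333,0.0133,0,0,0],[-0.0053,0.0627,0.04,0,0,0],[-0.0053,0.0627,0.0667,0,0,0],[-0.0053,0.0627,0.0933,0,0,0],[-0.0053,0.0627,0.1067,0,0,0],[-0.0053,0.0627,0.112,0,0,0],[-0.0053,0.0627,0.112,0,0,0],[-0.0053,0.0627,0.112,0,0,0]]]}}

```text
clock: 2.95
position: [452.1, -204.2, 165.2]
ee_rot: [0.996, -0.094, 0.001, 0.0]
contact_force: [0.5, 0.0, 0.9]
gripper_width: 59.9
grasp_force: 0.0
```

{"name": "pendant", "arguments": {"moves": [[[0,0,0,0,0,0],[0,0,0,0,0,0],[0,0,0,0,0,0],[0,0,0,0,0,0],[0,0,0,0,0,0],[0,0,0,0,0,0],[0,0,0,0,0,0],[0,0,0,0,0,0]]], "jaw": 10}}

```text
clock: 3.75
position: [451.3, -206.7, 165.8]
ee_rot: [0.996, -0.094, 0.0, 0.002]
contact_force: [-2.4, -8.7, 3.0]
gripper_width: 28.0
grasp_force: 58.8
```

Run:
```python
from h import *
cv2.imwrite("pics/w2.png",cv2.convertScaleAbs(imaging.get_image("wrist"),alpha=1.8))
```

```text
(no output)
```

View pics/w2.png

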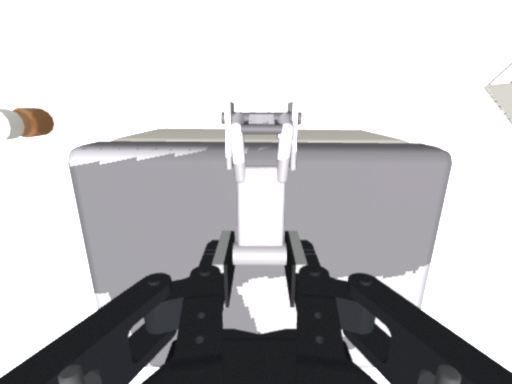

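The pads straddle the bar, which sits at (260,255), and the grip force is 59 N. I'll start the arc.

In the tool's units: -50.3 mm is -0.0671, -42.3 mm is -0.0564.

{"name": "pendant", "arguments": {"moves": [[[0.002,0,-0.0093,0,0,0],[0.0051,0,-0.0183,0,0,0],[0.0089,0,-0.0269,0,0,0],[0.0136,0,-0.0351,0,0,0],[0.0191,0,-0.0428,0,0,0],[0.0253,0,-0.0499,0,0,0],[0.0323,0,-0.0564,0,0,0],[0.0397,0,-0.0621,0,0,0],[0.0479,0,-0.0671,0,0,0],[0.0479,0,-0.0671,0,0,0]]]}}

```text
clock: 4.8
position: [484.4, -213.2, 213.5]
ee_rot: [0.996, -0.095, -0.004, 0.001]
contact_force: [-3.3, -9.1, -4.4]
gripper_width: 27.9
grasp_force: 59.5
```

Run:
```python
from h import *
cv2.imwrite("pics/s3.png",cv2.convertScaleAbs(cv2.resize(imaging.get_image("scene")[30:210,120:320],None,fx=3,fy=3),alpha=1.8))
```

```text
(no output)
```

View pics/s3.png

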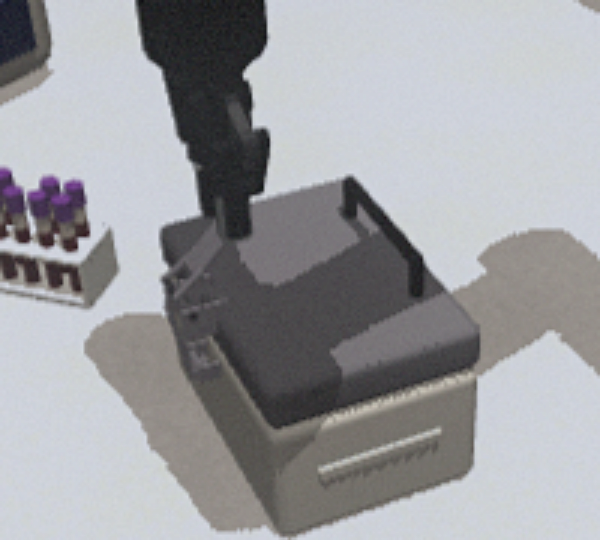

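The lever is raised to about 0.9 rad, seen from (180,290) to (235,235), and still held by the pinch. I'll carry on over the top.

In the tool's units: 68.1 mm is 0.0908, 61.7 mm is 0.0823.

{"name": "pendant", "arguments": {"moves": [[[0.0085,0,-0.0041,0,0,0],[0.0173,0,-0.0073,0,0,0],[0.0265,0,-0.0097,0,0,0],[0.0359,0,-0.0112,0,0,0],[0.0453,0,-0.0116,0,0,0],[0.0548,0,-0.0112,0,0,0],[0.0641,0,-0.0097,0,0,0],[0.0733,0,-0.0075,0,0,0],[0.0823,0,-0.0041,0,0,0],[0.0908,0,-0.0001,0,0,0]]]}}

```text
clock: 5.85
position: [554.3, -227.0, 218.2]
ee_rot: [0.996, -0.094, 0.002, 0.003]
contact_force: [-2.5, -6.3, 7.4]
gripper_width: 25.4
grasp_force: 58.3
```

{"name": "pendant", "arguments": {"moves": [[[0.004,0,0.0024,0,0,0],[0.008,0,0.0049,0,0,0],[0.0107,0,0.0073,0,0,0],[0.0107,0,0.0073,0,0,0],[0.0107,0,0.0073,0,0,0],[0.0107,0,0.0073,0,0,0]]]}}

```text
clock: 6.45
position: [563.5, -228.7, 213.5]
ee_rot: [0.996, -0.094, 0.004, 0.003]
contact_force: [1.9, -8.1, 8.3]
gripper_width: 24.8
grasp_force: 58.3
```

Run:
```python
from h import *
s=arm.read_state()
p=[425.06,-201.44,-.19]
print(R.from_euler('z',.19).apply(s["position"]-np.array([p[0],p[1],0])),s["contact_force"])
cv2.imwrite("pics/s4.png",cv2.convertScaleAbs(cv2.resize(imaging.get_image("scene")[30:210,120:320],None,fx=3,fy=3),alpha=1.8))
```

```text
[141.1106973   -0.6705027  213.45551438] [ 1.87262508 -8.07056053  8.30038339]
```

View pics/s4.png

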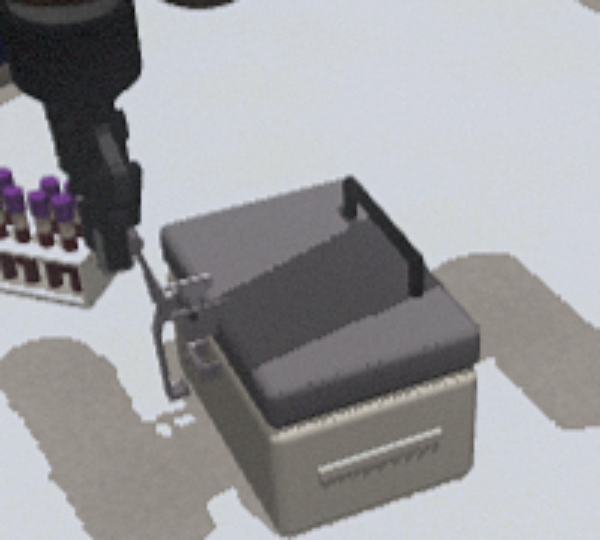

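The hook hangs free at (175,390), and the bar is at about (133,240), showing beside the finger. I'll work out the lever angle from that.

Run:
```python
from h import *
p=[425.06,-201.44,-.19]
for t in(1.4,1.5,1.6,1.7,1.8,1.9,2.0):
    c,s=np.cos(t),np.sin(t)
    q=W(p,[[96-70*c+12*s,y,146+70*s+12*c] for y in(15,0,-15)])
    print(t,((proj("scene",q)-[120,30])*3).round().tolist())
print(((proj("scene",W(p,[[96,12,146],[103,0,72]]))-[120,30])*3).round())
cv2.imwrite("pics/s5.png",cv2.convertScaleAbs(cv2.resize(imaging.get_image("scene")[80:180,140:210],None,fx=6,fy=6,interpolation=2),alpha=2))
```

```text
1.4 [[179.0, 225.0], [172.0, 214.0], [164.0, 202.0]]
1.5 [[169.0, 228.0], [161.0, 217.0], [154.0, 205.0]]
1.6 [[159.0, 233.0], [151.0, 221.0], [143.0, 209.0]]
1.7 [[149.0, 238.0], [141.0, 226.0], [134.0, 214.0]]
1.8 [[139.0, 244.0], [132.0, 232.0], [124.0, 220.0]]
1.9 [[130.0, 250.0], [123.0, 238.0], [116.0, 227.0]]
2.0 [[122.0, 257.0], [115.0, 245.0], [108.0, 234.0]]
[[190. 312.]
 [187. 388.]]
```

View pics/s5.png

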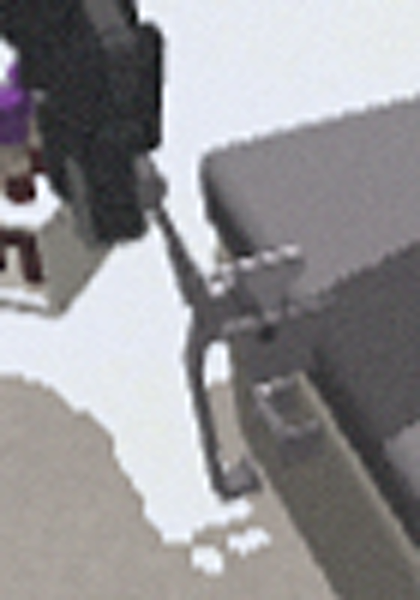

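The bar end matches about 1.8 rad: it slid to the pad edge just short of the stop. I'll release, go behind it with closed fingers and push it to the stop.

In the tool's units: -55 mm is -0.0733, -50 mm is -0.0667.

{"name": "pendant", "arguments": {"moves": [[[0,0,0,0,0,0],[0,0,0,0,0,0],[0,0,0,0,0,0],[0,0,0,0,0,0],[0,0,-0.016,0,0,0],[0,0,-0.04,0,0,0],[0,0,-0.0667,0,0,0],[0,0,-0.0733,0,0,0]]], "jaw": 50}}

```text
clock: 7.35
position: [562.7, -225.9, 267.6]
ee_rot: [0.996, -0.094, 0.003, 0.001]
contact_force: [0.8, 0.5, -0.2]
gripper_width: 50.1
grasp_force: 0.0
```

{"name": "pendant", "arguments": {"moves": [[[-0.0267,0,0,0,0,0],[-0.0533,0,0,0,0,0],[-0.072,0,0,0,0,0],[-0.072,0,0,0,0,0],[-0.072,0,0,0,0,0],[-0.072,0,0.0267,0,0,0],[-0.072,0,0.0533,0,0,0],[-0.072,0,0.072,0,0,0],[-0.072,0,0.072,0,0,0],[-0.072,0,0.072,0,0,0]]], "jaw": 0}}

```text
clock: 8.35
position: [509.1, -215.6, 210.3]
ee_rot: [0.996, -0.095, -0.0, 0.0]
contact_force: [-0.3, 0.8, 1.1]
gripper_width: 0.0
grasp_force: 0.0
```

Run:
```python
from h import *
s=arm.read_state()
p=[425.06,-201.44,-.19]
print(R.from_euler('z',.19).apply(s["position"]-np.array([p[0],p[1],0])),s["contact_force"])
cv2.imwrite("pics/s6.png",cv2.convertScaleAbs(cv2.resize(imaging.get_image("scene")[70:180,140:230],None,fx=5,fy=5,interpolation=2),alpha=2))
```

```text
[ 85.23126172   1.95898858 210.26767316] [-0.29238435  0.77284151  1.1371476 ]
```

View pics/s6.png

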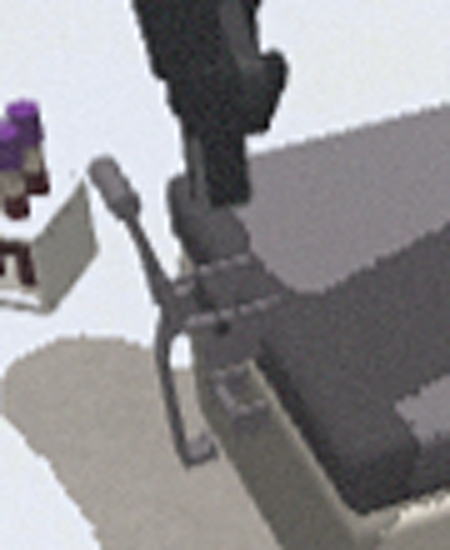

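Released cleanly. The bar runs from (100,168) to (128,207), which is about 1.82 rad. Now I'll push toward +x.

In the tool's units: 32 mm is 0.0427, 30 mm is 0.04.

{"name": "pendant", "arguments": {"moves": [[[0.0093,0,0,0,0,0],[0.0187,0,0,0,0,0],[0.0253,0,0,0,0,0],[0.0293,0,0,0,0,0],[0.0333,0,0,0,0,0],[0.0373,0,0,0,0,0],[0.04,0,0,0,0,0],[0.0427,0,0,0,0,0],[0.0427,0,0,0,0,0]]]}}

```text
clock: 9.3
position: [540.0, -221.5, 210.2]
ee_rot: [0.996, -0.095, 0.0, 0.0]
contact_force: [-0.9, -0.3, -0.8]
gripper_width: -0.0
grasp_force: 0.0
```

{"name": "pendant", "arguments": {"moves": [[[0.0013,0,0,0,0,0],[0.0027,0,0,0,0,0],[0.004,0,0,0,0,0],[0.004,0,0,0,0,0]]]}}

```text
clock: 9.7
position: [542.9, -222.1, 210.3]
ee_rot: [0.996, -0.095, 0.0, 0.0]
contact_force: [0.1, -0.0, -0.2]
gripper_width: -0.1
grasp_force: 0.0
```

{"name": "pendant", "arguments": {"moves": [[[0.0013,0,0,0,0,0],[0.0027,0,0,0,0,0],[0.004,0,0,0,0,0],[0.004,0,0,0,0,0]]]}}

```text
clock: 10.1
position: [543.5, -222.2, 210.1]
ee_rot: [0.995, -0.095, -0.003, -0.0]
contact_force: [-5.8, 2.8, 3.7]
gripper_width: -0.2
grasp_force: 3.6
```

In the tool's units: 3 mm is 0.004, 2 mm is 0.0027.

{"name": "pendant", "arguments": {"moves": [[[0.0013,0,0,0,0,0],[0.0027,0,0,0,0,0],[0.004,0,0,0,0,0],[0.004,0,0,0,0,0],[0.004,0,0,0,0,0]]]}}

```text
clock: 10.6
position: [543.7, -222.3, 210.0]
ee_rot: [0.995, -0.095, -0.006, -0.001]
contact_force: [-12.0, 3.9, 7.4]
gripper_width: -0.1
grasp_force: 6.9
```

Run:
```python
from h import *
s=arm.read_state()
p=[425.06,-201.44,-.19]
print(R.from_euler('z',.19).apply(s["position"]-np.array([p[0],p[1],0])),s["contact_force"])
cv2.imwrite("pics/s7.png",cv2.convertScaleAbs(cv2.resize(imaging.get_image("scene")[70:180,140:230],None,fx=5,fy=5,interpolation=2),alpha=2))
```

```text
[120.49373836   1.90997334 210.03570464] [-12.00288524   3.91347033   7.36243186]
```

View pics/s7.png

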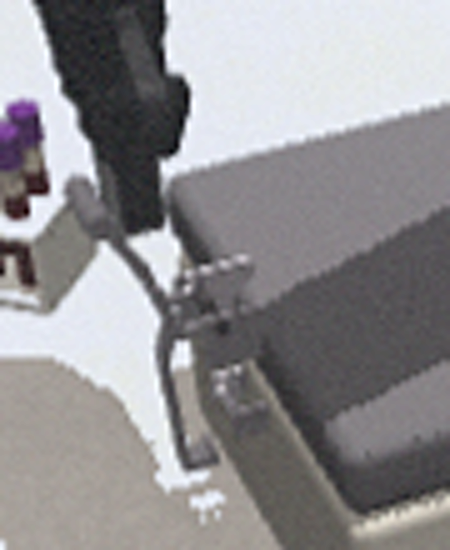

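The bar's near end is at (100,228), which is where 2.0 rad projects, and the push force rises with no further travel. The lever is on its stop and the hook hangs free. I'll back off, rise, check and hand in.

In the tool's units: -120 mm is -0.16, -110 mm is -0.1467.

{"name": "pendant", "arguments": {"moves": [[[-0.0107,0,0,0,0,0],[-0.0267,0,0,0,0,0],[-0.04,0,0,0,0,0],[-0.04,0,-0.04,0,0,0],[-0.04,0,-0.0933,0,0,0],[-0.04,0,-0.1467,0,0,0],[-0.04,0,-0.16,0,0,0],[-0.04,0,-0.16,0,0,0],[-0.04,0,-0.16,0,0,0]]]}}

```text
clock: 11.55
position: [518.5, -217.1, 329.0]
ee_rot: [0.995, -0.095, -0.001, -0.0]
contact_force: [0.7, -0.7, -1.4]
gripper_width: 0.0
grasp_force: 0.0
```

Run:
```python
from h import *
print(arm.read_state()["contact_force"])
cv2.imwrite("pics/s8.png",cv2.convertScaleAbs(cv2.resize(imaging.get_image("scene")[60:340,140:400],None,fx=2,fy=2,interpolation=2),alpha=2))
```

```text
[ 0.67265289 -0.65195915 -1.36319914]
```

View pics/s8.png

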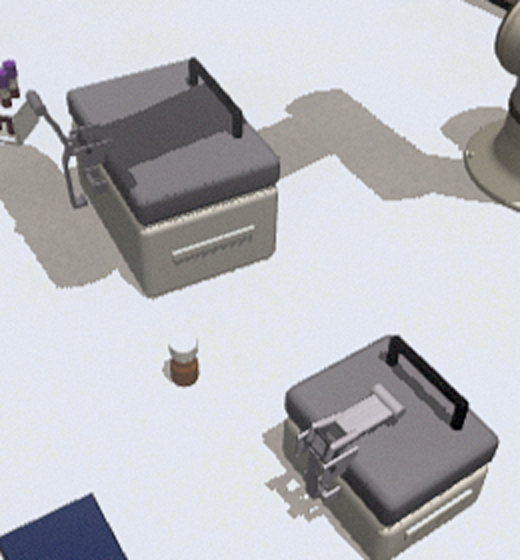

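The lever stays over at its stop, with the bar at (35,102) and the hook hanging free at (80,203). The smaller carrier is still latched and the arm is clear.

```bash
python3 -c "
from bench import arm, imaging, workorder
print(workorder.job_done())"
```

```text
the job is handed in; nothing more can be done
None
```

The larger carrier's lever is over at its stop with the hook hanging free of the keeper bar, the smaller carrier is still latched, and the job is handed in with the arm clear at about 12 s.

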